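# Park the pipe offcut in the sloped gutter rack

### The job

With a fingertip, push the short grey pipe offcut up the sloped gutter, over the low wooden hump and into the pocket against the end plate, so that it cannot roll back. Then push the swinging keeper bar right across the gutter behind it, as far as it goes. Push gently all the way without flicking, gripping or lifting the pipe, leave the other things on the shelf where they are, and finish with the hand clear.

Things in the scene. Friction and masses are not known exactly. Their poses are not given: they have to be found in the camera images.
- gutter: Fixed U-shaped galvanised gutter, 315 mm long, sloped 0.105 rad. Origin on its inner floor, mid-width, 50 mm above the shelf; x uphill along it, y across, z square to the floor. In this frame, mm: floor x -175 (open low end) to +135 (end plate's face, 45 high), inner width 66, walls 3 thick, 25 high; starting cleat across the floor, x -131 to -125, 8 high.
- hump_top (a point): Middle of the top of the wooden hump across the gutter's floor: x +82.5, y 0, z +6 mm in the gutter's frame. Uphill the floor ramps up from x +50 mm (z 0) to x +80 (z 6 mm), is level to x +84.5 and drops sheer into the pocket.
- pocket (a point): Where the pipe's centre belongs: x +104, y 0, z +30 mm in the gutter's frame, in the pocket between the hump and the end plate. A pipe lying there has 2 to 3 mm of play (centre x +102 to +105) and stays.
- pipe: Loose grey plastic pipe offcut, 60 mm outside diameter, 58 mm long, 0.1 to 0.25 kg, with its axis (its y) across the gutter. Origin at its centre. Starts against the cleat (centre x -105, z +30 mm in the gutter's frame). Smooth: it rolls or slides, 1 to 4 N moves it, and it rolls back downhill if let go before it is over the hump.
- keeper (a joint): Keeper, a flat dark wooden bar swinging parallel to the gutter's floor about a pin beside it. Starts open, 0 to 0.35 rad, beside the gutter, pointing downhill; closes at a hard stop, 1.92 rad, square across the gutter behind the pocket. At value q it points from the pin at 3.491 - q from the gutter's +x towards +y. Stays where left; 1 N swings it.
- keeper_pivot (a point): The keeper's pin at half the bar's height: x +64, y -46, z +34 mm in the gutter's frame. The bar is 6 mm thick, 16 mm high (z 26 to 42 mm in the gutter's frame, so it passes over the walls) and reaches 88 mm from the pin; its hub is 16 mm across. Pin and end plate are the tallest parts here, under z 50 mm.
- keeper_tip (a point): The free end of the keeper bar, at the middle of its height, 88 mm from the pin.
- tray: Bystander: round green plastic turntable tray, 260 mm across, its top 21 mm above the shelf, rim 33 mm. Origin under its centre, on the shelf.
- mister: Bystander: plastic plant mister with a trigger lever, 80 mm across, 190 mm high, standing. Origin under its centre.
- dibber: Bystander: bamboo dibber with a cross handle, 210 mm long, 22 mm thick, lying flat on the shelf beyond the gutter. Origin under its middle.
- stone: Bystander: grey stone, 74 mm across, 37 mm high, on the shelf on the robot's side of the gutter. Origin under its centre.
- pot0: Bystander: small clay pot, 70 to 80 mm across, 65 to 75 mm high, standing on the tray. Origin under its centre.
- pot1: Bystander: small clay pot, 70 to 80 mm across, 65 to 75 mm high, standing on the tray. Origin under its centre.
- pot2: Bystander: small clay pot, 70 to 80 mm across, 65 to 75 mm high, standing on the tray. Origin under its centre.
- pot3: Bystander: small clay pot, 70 to 80 mm across, 65 to 75 mm high, standing on the tray. Origin under its centre.
Things that resemble listed ones, but are neither listed nor needed, are in the scene too. What is shaped like the pipe but yellow is not meant.

How it is judged:
On the way, in this order (a step that is already met when the one before it is completed fails the run):
1. the pipe lies in the pocket, the keeper not yet closed (x of pipe in the frame of gutter between 0.098 and 0.11 m and z of pipe in the frame of gutter between 0.026 and 0.034 m and value of joint keeper below 1.5 rad), for 0.2 s.
2. the keeper is closed behind the pipe (x of pipe in the frame of gutter between 0.098 and 0.11 m and z of pipe in the frame of gutter between 0.026 and 0.034 m and value of joint keeper above 1.8 rad), for 0.2 s.
At the end, for the whole second after the job is handed in: The pipe lies at rest on the floor of the pocket (centre at x 98 to 110 mm and z 26 to 34 mm in the gutter's frame), the keeper is closed (beyond 1.80 of 1.92 rad), and the hand touches nothing (all of step 2 and linear speed of pipe below 0.03 m/s).
It fails at once if the pipe is lifted more than 17 mm off the gutter's floor (z of pipe in the frame of gutter above 0.047 m).
It fails at once if the pipe leaves the gutter (x of pipe in the frame of gutter below -0.15 m or y of pipe in the frame of gutter above 0.03 m or y of pipe in the frame of gutter below -0.03 m or z of pipe in the frame of gutter below 0.015 m).
It fails at once if the pipe is flicked (faster than 0.6 m/s) (linear speed of pipe above 0.6 m/s).
It fails at once if the pipe is pushed or squeezed harder than 40 N (contact force between the fingers and pipe above 40 N).
It fails at once if a pot, the mister, the dibber or the stone is moved by more than 30 mm, or a pot or the mister is tipped (distance of any of pot0, pot1, pot2, pot3, mister, dibber, stone from where it was at the start of the episode above 0.03 m or angle between any of pot0, pot1, pot2, pot3, mister's own z axis and vertical above 0.4 rad).
It also fails if it takes over 54 s, if anything falls off the work surface, if the arm or the gripper's body presses on something with over 40 N, if the wrist force passes 120 N, or if a joint passes its speed limit or range.

### The arm

A 6-joint arm with a two-finger parallel gripper is mounted at the origin on the work surface. World frame = base frame: x ahead of the robot, y to its left, z up, the work surface at z = 0. Lengths are in m, angles in rad, forces in N, time in s.
With the tool pointing down it reaches from about 0.35 to 0.775 m from the base axis. Payload 7.3 kg.
Tool frame: the origin (TCP) lies midway between the tips of the shut fingers; the grasp point (between the pads) lies 19 mm behind it (robot.grasp_offset is the z of the grasp point in the tool frame, in m); z points along the fingers, y is the direction in which the jaws open and shut (so a half turn about z gives the same grasp; the last joint's range is limited). The gripper opens to 92 mm and grips with 3 to 60 N. Pads are 19 mm wide; open, the fingers measure 130 mm over their backs; the gripper's body (75 mm by 190 mm) begins 47 mm behind the grasp point.
Start: joints at [-1.296, 0.342, 1.524, -0, 1.275, -0.146], TCP at [0.214, -0.479, 0.227] pointing down, gripper open.
Joint ranges: [-2.53, 2.53], [-0.77, 2.02], [0.04, 2.7], [-1, 4.14], [0.28, 2.66], [-3.11, 3.11]. Speed limits (rad/s): [2.57, 2.57, 3.14, 3.14, 3.14, 3.14].

### API

Orientations are given as [roll, pitch, yaw] about the fixed x, y, z axes, in that order (R = Rz(yaw) Ry(pitch) Rx(roll)).
In Python, from cell import observe, imaging, workorder, robot gives the robot as it stands. The module is installed in compiled form; this text tells all that it offers.
- The arm moves only by the tool send_rows, never from a script. Its argument "series" is a list of rows, each a list of 7 numbers: the shift along the tool's x, y, z in m, then the turn, a rotation vector about the tool's x, y, z in rad, then the closure, from 0 (fully open) to 1 (shut). A call has 1 to 5 rows; each row shifts and turns the commanded pose from where the row before left it, along the tool's axes as they then stand; what a row does not reach is not made up. A row lasts 1/12 s, in which the tool goes at most 41.7 mm and 7.16 degrees, less where a joint would pass 70% of its speed; a pose out of reach is approached as far as the arm can. A call is refused whole if a number of a shift passes 0.0417 or a number of a turn 0.125, either way. A call with a gripper value outside its range is refused whole. The fingers move at their own pace and stop on an object; "newtons" is the grip in N (left out, the last holds). Time passes only in rows, so rows that do not move let the fingers close. It gives the time, the measured TCP pose, the force and the opening at its end, in the units of the state.
- observe(): the state, without advancing time (a new reading comes with each control period).
- imaging.read_camera(name): name is "side" or "top" or "wrist"; returns a dict with "color" (400x640x3 uint8, red, green, blue), "range_z" (400x640 float32, m along the optical axis (not along the pixel's ray), 0 where there is no reading), "vfov" (degrees; the focal length in pixels is half the picture's height over the tangent of half this angle, whatever the lens; pixels are square), "cx", "cy" (the principal point, pixels), "dist_coeffs" ([k1, k2, p1, p2, k3] as OpenCV has them; the pictures are not rectified), "T" (4x4, takes a point from camera to world coordinates). Camera axes: x right, y down, z forward; pixel columns grow to the right and rows downward; lengths in m; the calibration is good to about 2 mm. A picture is of the moment at which its call begins.
- workorder.hand_in(): hands the job in, once; it reports no verdict.
The state is a dict: "time": time; "qpos": joint angles; "qvel": joint speeds; "joint_efforts": joint torques, N m; "tool_pos": TCP position; "tool_rot": TCP orientation; "contact_force": force on the tool from outside, world axes, zero at the start; "torque": the same for the moment, N m; "opening": finger opening in m.
Only numpy, scipy, OpenCV 4.12 (cv2) and the standard library are available. Lean on these libraries where they do the work, as an engineer would, in place of code of your own. Each camera call takes 0.05 s, during which the arm holds its last target.

## Working session

There is one attempt and no reset: what is moved stays moved. The work goes in short steps, Python scripts to look and compute and a tool call to move; the robot and the scene stay as the last step left them, time stands still between calls to the robot, and variables do not carry over. Pictures are saved under pics/ and viewed, and the job is handed in when it is done.

Besides the shell and the picture viewer there is one more tool, called after "Emit:" in YAML: its name, and indented under it one key for each argument. send_rows: Moves the arm, as the interface text tells. Its arguments: {"type":"object","properties":{"series":{"type":"array","items":{"type":"array","items":{"type":"number"}}},"newtons":{"type":"number"}},"required":["series"]}

```bash
mkdir -p pics; cat > h.py <<'E'
import numpy as np, cv2
from cell import observe, imaging, workorder, robot
def grab(n):
    d=imaging.read_camera(n); np.savez(f'{n}.npz',**{k:np.array(v) for k,v in d.items()}); return d
def load(n): return dict(np.load(f'{n}.npz'))
def K(d):
    f=200/np.tan(np.radians(float(d['vfov']))/2); return np.array([[f,0,float(d['cx'])],[0,f,float(d['cy'])],[0,0,1]])
def cloud(d):
    v,u=np.mgrid[0:400,0:640]; p=np.stack([u.ravel(),v.ravel()],1).astype(np.float64)
    n=cv2.undistortPoints(p[:,None],K(d),np.asarray(d['dist_coeffs'],float))[:,0]
    z=d['range_z'].ravel(); P=np.c_[n*z[:,None],z]; T=d['T']
    W=P@T[:3,:3].T+T[:3,3]; W[z==0]=np.nan
    return W.reshape(400,640,3)
def proj(d,X):
    T=np.linalg.inv(d['T']); c=np.atleast_2d(X)@T[:3,:3].T+T[:3,3]
    return cv2.projectPoints(c,np.zeros(3),np.zeros(3),K(d),np.asarray(d['dist_coeffs'],float))[0][:,0]
def save(d,name,crop=None,s=1):
    im=d['color'][:,:,::-1]
    if crop: u0,v0,u1,v1=crop; im=im[v0:v1,u0:u1]
    cv2.imwrite('pics/'+name,cv2.resize(im,None,fx=s,fy=s,interpolation=cv2.INTER_CUBIC))
E
python3 - <<'E'
from h import *
for n in ['side','top','wrist']:
    d=grab(n); save(d,n+'0.png'); print(n,np.round(d['T'],3).tolist(),d['vfov'],d['dist_coeffs'])
print(observe())
E
```

```text
side [[-0.945, -0.24, 0.22, 0.211], [-0.326, 0.677, -0.66, 1.015], [0.01, -0.696, -0.718, 1.17], [0.0, 0.0, 0.0, 1.0]] 44.81547217271483 [0.04786182 0.         0.         0.         0.        ]
top [[0.027, -0.988, 0.149, 0.348], [-1.0, -0.027, 0.006, 0.023], [-0.002, -0.15, -0.989, 1.517], [0.0, 0.0, 0.0, 1.0]] 44.759529213734325 [-0.04384796  0.          0.          0.          0.        ]
wrist [[0.408, -0.883, -0.231, 0.276], [-0.913, -0.396, -0.1, -0.451], [-0.003, 0.251, -0.968, 0.384], [0.0, 0.0, 0.0, 1.0]] 62.74826225242863 [-0.02269865  0.          0.          0.          0.        ]
{'time': 0.15, 'qpos': array([-1.29600489e+00,  3.42589835e-01,  1.52476723e+00,  9.87195486e-06,
        1.27538769e+00, -1.45996753e-01]), 'qvel': array([-0.00196163, -0.00045061, -0.00347253,  0.00101715,  0.00341156,
       -0.00105034]), 'joint_efforts': array([ 1.03697981e-03, -4.31468689e+01, -2.44354481e+01,  7.17574591e-02,
        5.36934449e-02, -9.35319235e-05]), 'tool_pos': array([ 0.21439792, -0.47891251,  0.22620111]), 'tool_rot': array([-3.14045418e+00, -1.76946617e-04,  4.20785208e-01]), 'contact_force': array([-0.21968375,  0.60482662,  0.43102054]), 'torque': array([-0.04549988, -0.05477059,  0.0125398 ]), 'opening': 0.09177514847945276}
```

View pics/side0.png

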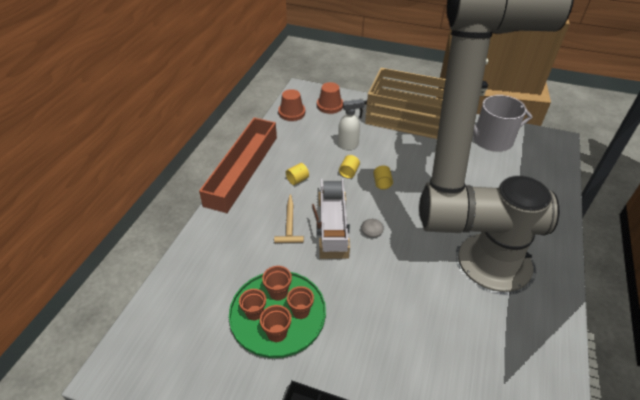

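View pics/top0.png

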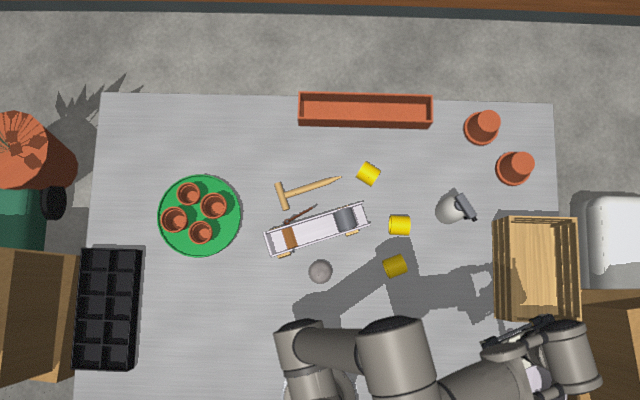

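View pics/wrist0.png

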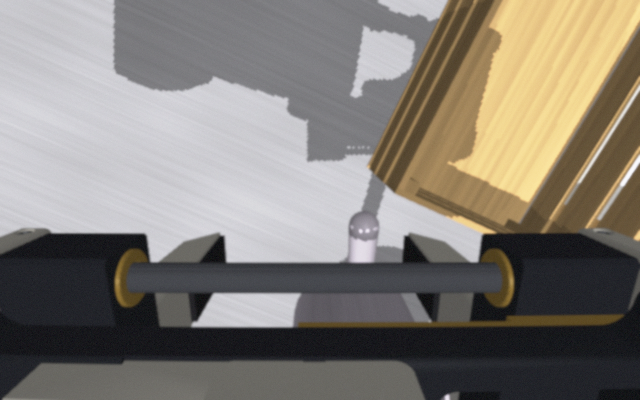

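Candidates for the pipe, as top-view pixels: the grey cylinder in the gutter (345,217), and yellow cylinders at (369,174), (400,225) and (396,265). The grey one in the gutter matches the description. I'll check it in a close crop and measure it.

```bash
python3 - <<'E'
from h import *
d=load('top'); save(d,'top_c.png',(250,180,390,280),5.5)
e=load('side'); save(e,'side_c.png',(290,165,390,270),5.5)
for d,b in ((d,(250,180,390,280)),(e,(290,165,390,270))):
    W=cloud(d); u0,v0,u1,v1=b; w=W[v0:v1,u0:u1]
    z=w[...,2]; print(np.nanmin(z),np.nanmax(z))
    m=(z>0.03); p=w[m]; print(len(p),np.nanmin(p,0),np.nanmax(p,0))
E
```

```text
-0.013083461093437831 0.11797157481396381
3195 [ 0.35396128 -0.20208757  0.03000897] [0.66379676 0.18077929 0.11797157]
-0.009548042890524577 0.11233684277225775
2737 [ 0.3499724  -0.25479012  0.03004151] [0.70993556 0.18200489 0.11233684]
```

View pics/top_c.png

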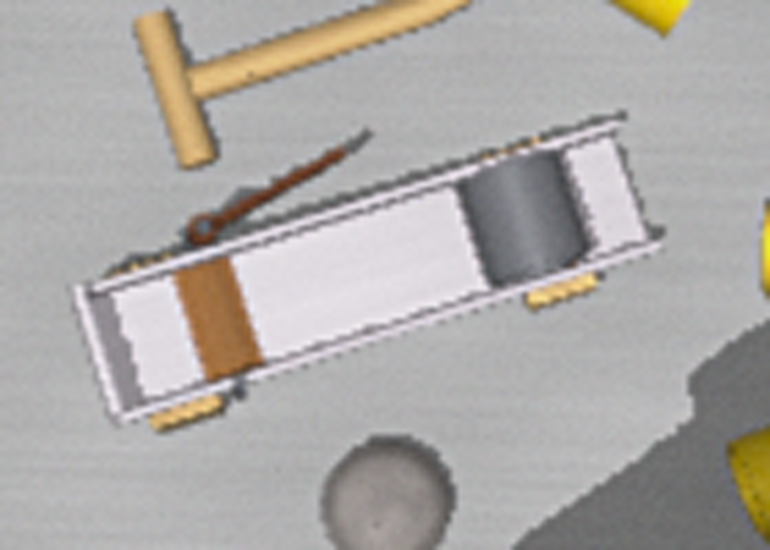

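View pics/side_c.png

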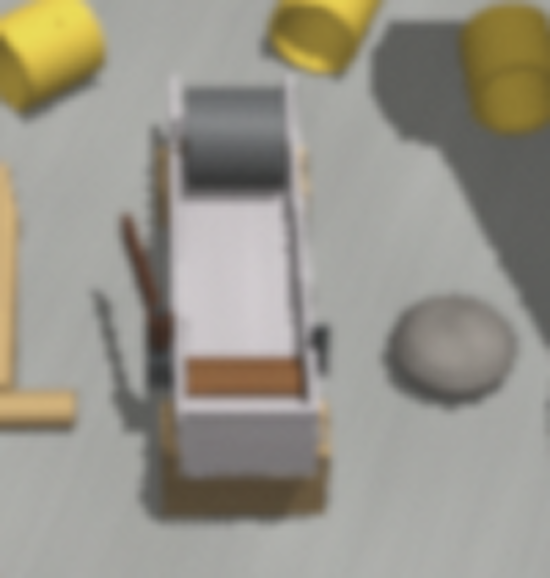

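```bash
cat >> h.py <<'E'
from scipy.spatial.transform import Rotation as Rn
def gT(x,y,yaw,s=0.105,z=0.05):
    T=np.eye(4); T[:3,:3]=Rn.from_euler('z',yaw).as_matrix()@Rn.from_euler('y',-s).as_matrix(); T[:3,3]=[x,y,z]; return T
def ap(T,p): return np.atleast_2d(p)@T[:3,:3].T+T[:3,3]
def inv(T,p): return (np.atleast_2d(p)-T[:3,3])@T[:3,:3]
E
python3 - <<'E'
from h import *
from scipy.optimize import least_squares
t=load('top'); s=load('side')
M=np.array([[140,-36,45],[140,36,45],[-175,-36,25],[-175,36,25]])/1000
ut=np.array([[77,287],[117,425],[625,117],[661,245]])/5.5+[250,180]
us=np.array([[175,400],[325,403],[172,78],[292,78]])/5.5+[290,165]
def r(p,a=True,b=True):
    W=ap(gT(*p),M); o=[]
    if a:o.append((proj(t,W)-ut).ravel())
    if b:o.append((proj(s,W)-us).ravel())
    return np.concatenate(o)
for a,b in((1,1),(1,0),(0,1)):
    q=least_squares(lambda p:r(p,a,b),[0.55,0.03,1.8]); print(q.x,np.round(q.fun,1))
q0=least_squares(r,[.55,.03,1.8]).x
# depth: floor points refine check
for d in(t,s):
    W=cloud(d).reshape(-1,3); G=inv(gT(*q0),W)*1000
    f=(abs(G[:,1])<25)&(G[:,0]>-50)&(G[:,0]<45)&(abs(G[:,2])<20); print('floor z',np.median(G[f,2]),np.polyfit(G[f,0],G[f,2],1),f.sum())
    f=(abs(G[:,1])<25)&(G[:,0]>-160)&(G[:,0]<-60)&(G[:,2]>40)&(G[:,2]<75)
    A=np.c_[2*G[f][:,[0,2]],np.ones(f.sum())]; c=np.linalg.lstsq(A,(G[f][:,[0,2]]**2).sum(1),rcond=None)[0]
    print('pipe',c[:2],np.sqrt(c[2]+c[0]**2+c[1]**2),G[f].min(0),G[f].max(0))
    f=(G[:,1]<-40)&(G[:,1]>-95)&(G[:,0]<75)&(G[:,0]>-40)&(G[:,2]>20)&(G[:,2]<60); P=G[f]
    print('keeper',len(P),P.min(0),P.max(0)); 
    v=P[:,:2]-[64,-46]; rr=np.hypot(*v.T); m=rr>25; print(np.round(np.median(np.arctan2(v[m,1],v[m,0])%6.283),3),rr.max(), 'q',3.491-np.median(np.arctan2(v[m,1],v[m,0])%6.283))
    f=(abs(G[:,1])<40)&(G[:,0]>100)&(G[:,0]<160)&(G[:,2]>38)&(G[:,2]<55); print('plate',np.median(G[f],0),G[f].min(0),G[f].max(0))
for nm in['stone']: pass
E
```

```text
[0.49673493 0.0355481  1.91799606] [-0.1 -0.1  0.1 -1.6 -0.6  0.5  0.7 -0.5  1.6  1.6 -0.3  0.9  0.3 -1.1
 -0.1 -1.1]
[0.49535967 0.03554899 1.92347516] [-0.1  0.6  0.2 -0.9 -0.7  0.7  0.7 -0.3]
[0.49819649 0.03515781 1.9127392 ] [ 0.9  1.3 -1.   0.7  0.2 -1.3 -0.2 -1.3]
floor z 0.13260476609881172 [0.00612733 0.14079919] 508
pipe [-100.97655774   35.51919492] 25.57633936484094 [-129.12353324  -24.64171092   40.46407565] [-71.54347261  24.9370088   66.08196064]
keeper 99 [-27.78431293 -66.77285685  20.59950587] [ 74.96846945 -40.00724042  48.1464038 ]
3.368 91.97929445344599 q 0.12254727430393197
plate [141.22268932   1.18218602  46.41006473] [138.61000574 -37.17324924  39.65042621] [143.64052518  33.53447287  53.62107896]
floor z 0.1839159875518715 [0.00345397 0.08334972] 318
pipe [-98.09926234  41.31882495] 19.702215491756583 [-122.66946072  -23.87473596   40.00248874] [-70.449613    24.90660675  63.88066513]
keeper 113 [-29.79537981 -68.4639669   20.46011478] [ 74.74660194 -40.27844799  51.84320244]
3.412 93.96898462420889 q 0.07939938565011984
plate [141.0006407   -4.52531575  43.66575575] [135.76274124 -37.25980649  38.28251057] [146.55214714  31.12789643  47.72181507]
```

```bash
cat >> h.py <<'E'
G0=gT(0.4967,0.0355,1.918)
# target tool orientation: tool x along gutter x, z into floor
RT=G0[:3,:3]@np.diag([1,-1,-1.])
def state():
    o=observe(); R=Rn.from_euler('xyz',o['tool_rot']).as_matrix(); return o,R
def togo(g,RTt=RT):
    o,R=state(); w=ap(G0,np.array(g)/1000)[0]
    print('t',round(o['time'],2),'gut mm',np.round(inv(G0,o['tool_pos'])[0]*1000,1),'F',np.round(G0[:3,:3].T@o['contact_force'],1),'open',round(float(o['opening']),4))
    print('tool shift mm',np.round(R.T@(w-o['tool_pos'])*1000,1),'world',np.round((w-o['tool_pos'])*1000,1),'rotvec tool',np.round(Rn.from_matrix(R.T@RTt).as_rotvec(),4))
E
python3 - <<'E'
from h import *
d=load('top');W=cloud(d)
for n,b in dict(mister=(430,185,482,228),stone=(305,257,336,286),dib=(272,170,345,212)).items():
    w=W[b[1]:b[3],b[0]:b[2]].reshape(-1,3); w=w[w[:,2]>.012]; print(n,np.round(w.min(0),3),np.round(w.max(0),3),np.round(np.median(w,0),3), (inv(G0,np.median(w,0))*1000).round())
togo([-158,0,150])
E
```

```text
mister [ 0.525 -0.422  0.012] [ 0.613 -0.346  0.197] [ 0.562 -0.375  0.121] [[-399.   78.  113.]]
stone [ 0.342 -0.027  0.015] [0.412 0.044 0.046] [0.376 0.008 0.033] [[ 13. 122. -19.]]
dib [ 0.552 -0.062  0.012] [0.678 0.159 0.106] [0.627 0.073 0.021] [[ -12. -136.  -28.]]
t 0.15 gut mm [-367.1  440.5  215.9] F [0.7 0.  0.4] open 0.0918
tool shift mm [ 455.1 -181.8   43.9] world [341.1 351.9 -43.6] rotvec tool [ 0.0778  0.0836 -1.4958]
```

Emit:
send_rows:
  series:
    - [0,0,-0.015,0,0,-0.12,1]
    - [0,0,-0.015,0,0,-0.12,1]
    - [0,0,0,0,0,-0.12,1]
    - [0,0,0,0,0,-0.12,1]
    - [0,0,0,0,0,-0.12,1]
  newtons: 20

```text
time: 0.57
tool_pos: [0.2145, -0.4791, 0.2567]
tool_rot: [-3.142, -0.0, 1.027]
contact_force: [0.4, 0.6, -0.4]
opening: 0.063
```

Emit:
send_rows:
  series:
    - [0,0,0,0,0,-0.12,1]
    - [0,0,0,0,0,-0.12,1]
    - [0,0,0,0,0,-0.12,1]
    - [0,0,0,0,0,-0.12,1]
    - [0,0,0,0,0,-0.12,1]

```text
time: 0.98
tool_pos: [0.2145, -0.479, 0.2564]
tool_rot: [-3.141, -0.001, 1.627]
contact_force: [-0.3, 0.5, 0.2]
opening: 0.0299
```

Emit:
send_rows:
  series:
    - [0,0,0,0,0,-0.12,1]
    - [0,0,0,0,0,-0.12,1]
    - [0,0,0,0,0,-0.055,1]
    - [0,0,0,0,0.1,0,1]
    - [0,0,0,0,0,0,1]

```text
time: 1.4
tool_pos: [0.2145, -0.4797, 0.2554]
tool_rot: [3.142, -0.105, 1.916]
contact_force: [-0.2, 0.9, -0.8]
opening: 0.0011
```

```bash
python3 -c "
from h import *
togo([-158,0,150])"
```

```text
t 1.4 gut mm [-364.8  440.7  245. ] F [ 0.8 -0.1 -0.9] open 0.0011
tool shift mm [207.8 440.2  95.3] world [341.  352.7 -72.8] rotvec tool [ 0.0003 -0.0004 -0.0024]
```

Emit:
send_rows:
  series:
    - [0.014,0.03,0,0,0,0,1]
    - [0.014,0.03,0,0,0,0,1]
    - [0.014,0.03,0,0,0,0,1]
    - [0.014,0.03,0,0,0,0,1]
    - [0.014,0.03,0,0,0,0,1]

```text
time: 1.82
tool_pos: [0.333, -0.3618, 0.2636]
tool_rot: [3.141, -0.098, 1.915]
contact_force: [-0.0, 0.0, 0.7]
opening: 0.0006
```

Emit:
send_rows:
  series:
    - [0.014,0.03,0,0,0,0,1]
    - [0.014,0.03,0,0,0,0,1]
    - [0.014,0.03,0,0,0,0,1]
    - [0.014,0.03,0,0,0,0,1]
    - [0.014,0.03,0,0,0,0,1]

```text
time: 2.23
tool_pos: [0.4508, -0.2454, 0.2708]
tool_rot: [3.14, -0.098, 1.916]
contact_force: [-0.1, -0.2, -0.7]
opening: 0.0002
```

Emit:
send_rows:
  series:
    - [0.014,0.03,0.015,0,0,0,1]
    - [0.014,0.03,0.015,0,0,0,1]
    - [0.014,0.03,0.015,0,0,0,1]
    - [0.013,0.03,0.015,0,0,0,1]
    - [0.013,0.02,0.015,0,0,0,1]

```text
time: 2.65
tool_pos: [0.5579, -0.1267, 0.2021]
tool_rot: [3.139, -0.098, 1.916]
contact_force: [-0.3, 0.6, 0.5]
opening: 0.0008
```

Emit:
send_rows:
  series:
    - [0,0,0.02,0,0,0,1]
    - [0,0,0,0,0,0,1]

```text
time: 2.82
tool_pos: [0.5541, -0.1244, 0.1792]
tool_rot: [-3.138, -0.103, 1.918]
contact_force: [-0.5, -0.5, -0.8]
opening: 0.0001
```

```bash
python3 -c "
from h import *
togo([-158,0,80])
d=grab('wrist');save(d,'w1.png')
d=grab('top');save(d,'t1.png',(240,150,480,300),3)
d=grab('side');save(d,'s1.png',(260,120,420,280),3.5)
"
```

```text
t 2.82 gut mm [-155.5    0.5  146.3] F [-0.4  0.6 -0.8] open 0.0001
tool shift mm [-2.4  0.7 66.3] world [ -1.1   4.3 -66.2] rotvec tool [-0.0039  0.0016 -0.0002]
```

View pics/w1.png

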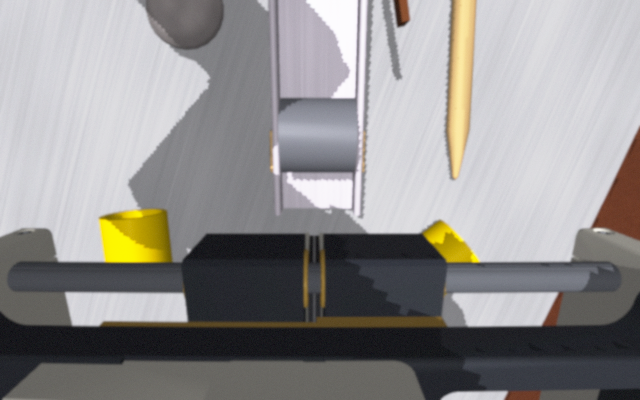

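View pics/s1.png

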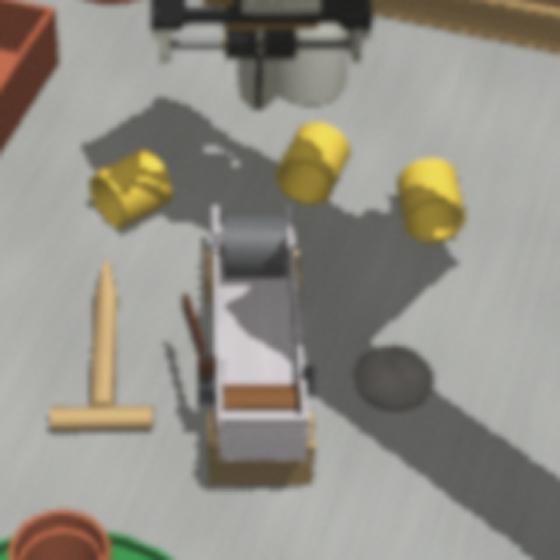

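View pics/t1.png

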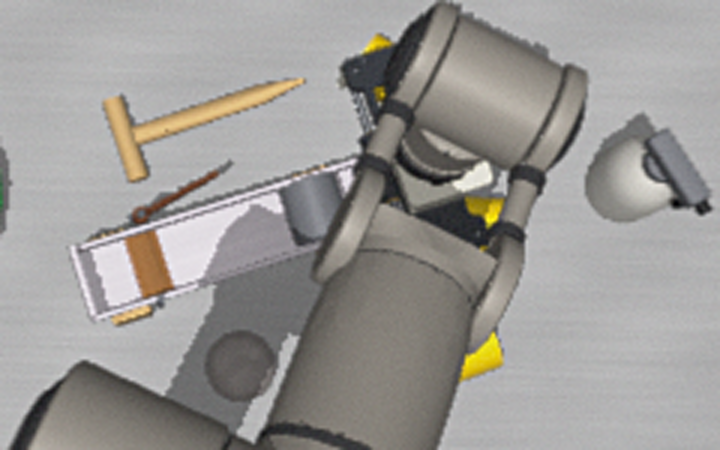

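The wrist view shows the gutter centred under the hand (walls at columns 275 and 362) with the pipe at (318,135). I'll cross-check the gutter pose with the wrist depth before descending.

```bash
python3 - <<'E'
from h import *
d=load('wrist');W=cloud(d);G=inv(G0,W.reshape(-1,3))*1000
f=(abs(G[:,1])<25)&(G[:,0]>-145)&(G[:,0]<-70)&(G[:,2]>40)&(G[:,2]<75)
A=np.c_[2*G[f][:,[0,2]],np.ones(f.sum())]; c=np.linalg.lstsq(A,(G[f][:,[0,2]]**2).sum(1),rcond=None)[0]
print('pipe',c[:2],np.sqrt(c[2]+c[0]**2+c[1]**2),G[f].max(0))
f=(abs(G[:,1])<20)&(G[:,0]>-170)&(G[:,0]<-145)&(abs(G[:,2])<15);print('floor',np.median(G[f],0),f.sum(),G[f].min(0))
for a,b in((-45,-28),(28,45)):
    f=(G[:,1]>a)&(G[:,1]<b)&(G[:,0]>-175)&(G[:,0]<-30)&(G[:,2]>20)&(G[:,2]<30);print('wall',np.median(G[f],0),np.percentile(G[f],[3,97],axis=0), np.polyfit(G[f,0],G[f,1],1))
E
```

```text
pipe [-102.06748162   30.49326568] 29.101593713046256 [-73.93204198  24.9752354   61.50679391]
floor [-157.50458212    0.3399125    -0.46528545] 1071 [-169.98450878  -19.87476145   -2.63481671]
wall [-92.19830443 -37.45180177  23.69932003] [[-166.8112259   -40.36958493   21.59618263]
 [ -33.6659232   -34.86697389   25.24383236]] [-1.93415371e-03 -3.76897498e+01]
wall [-93.81899073  33.10175288  23.47354399] [[-166.72514503   30.46770457   21.55485096]
 [ -33.84029502   36.11110877   25.02255196]] [-5.26137727e-03  3.26432239e+01]
```

Emit:
send_rows:
  series:
    - [-0.002,0.002,0.03,0,0,0,1]
    - [0,0,0.03,0,0,0,1]
    - [0,0,0.03,0,0,0,1]
    - [0,0,0.02,0,0,0,1]
    - [0,0,0,0,0,0,1]

```text
time: 3.38
tool_pos: [0.5521, -0.1177, 0.0708]
tool_rot: [-3.138, -0.103, 1.914]
contact_force: [-0.4, -0.6, 0.4]
opening: 0.0
```

```bash
python3 -c "
from h import *
togo([-158,-1,16])
d=grab('side');save(d,'s2.png',(290,165,390,270),5.5)
"
```

```text
t 3.38 gut mm [-159.8    0.    37.8] F [-0.3  0.5  0.5] open 0.0
tool shift mm [ 1.9  1.1 21.8] world [ -0.4   4.2 -21.4] rotvec tool [-0.0034  0.0018 -0.0041]
```

View pics/s2.png

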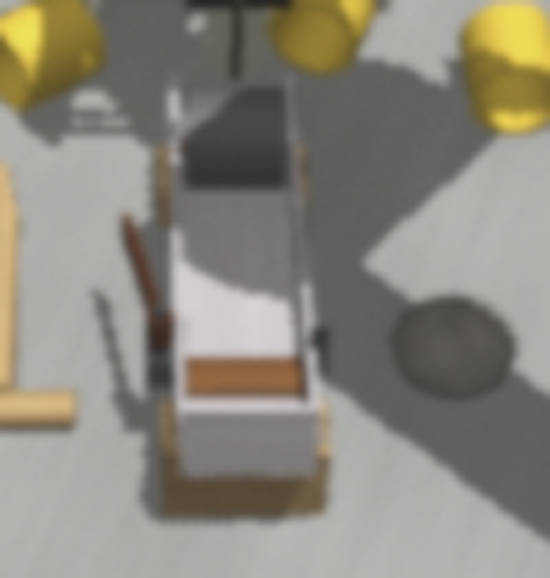

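Emit:
send_rows:
  series:
    - [0.001,0.001,0.011,0,0,0,1]
    - [0.001,0,0.011,0,0,0,1]
    - [0,0,0,0,0,0,1]

```text
time: 3.68
tool_pos: [0.5538, -0.1135, 0.0517]
tool_rot: [3.141, -0.099, 1.915]
contact_force: [-0.4, 0.4, 0.4]
opening: -0.0001
```

Emit:
send_rows:
  series:
    - [0.004,0,0,0,0,0,1]
    - [0.004,0,0,0,0,0,1]
    - [0.004,0,0,0,0,0,1]
    - [0.004,0,0,0,0,0,1]
    - [0.004,0,0,0,0,0,1]

```text
time: 4.1
tool_pos: [0.5472, -0.0943, 0.0543]
tool_rot: [3.141, -0.099, 1.916]
contact_force: [0.3, -0.0, -0.0]
opening: 0.0007
```

```bash
python3 -c "
from h import *
togo([-130,-1,16])
d=grab('wrist');save(d,'w3.png')
"
```

```text
t 4.1 gut mm [-138.    -3.4   18.9] F [-0.1 -0.3 -0. ] open 0.0007
tool shift mm [ 8.1 -2.4  2.8] world [-5.  7. -2.] rotvec tool [ 0.0012  0.006  -0.0019]
```

View pics/w3.png

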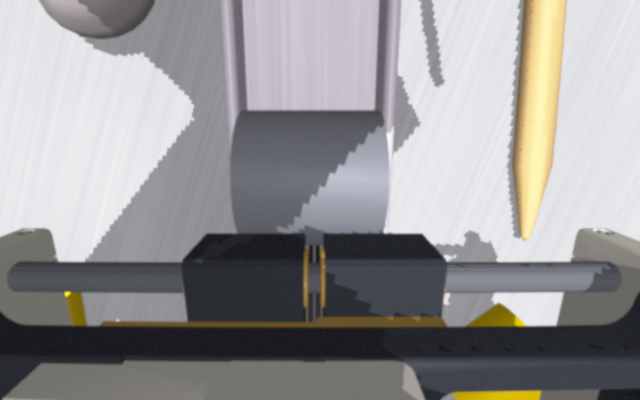

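Emit:
send_rows:
  series:
    - [0.004,-0.001,0.001,0,0,0,1]
    - [0.004,0,0.001,0,0,0,1]
    - [0.004,0,0,0,0,0,1]
    - [0.004,0,0,0,0,0,1]
    - [0.004,0,0,0,0,0,1]

```text
time: 4.57
tool_pos: [0.5391, -0.0756, 0.0536]
tool_rot: [-3.141, -0.1, 1.916]
contact_force: [-0.6, -0.4, -0.2]
opening: 0.0
```

```bash
cat >> h.py <<'E'
def pipe(n='wrist'):
    d=grab(n);G=inv(G0,cloud(d).reshape(-1,3))*1000
    rgb=d['color'].reshape(-1,3).astype(int); grey=(rgb.max(1)-rgb.min(1)<25)
    f=grey&(abs(G[:,1])<24)&(G[:,0]>-145)&(G[:,0]<125)&(G[:,2]>48)&(G[:,2]<75)
    if n=='wrist':
        v=np.mgrid[0:400,0:640][0].ravel(); f&=v<230
    P=G[f]
    if len(P)<30: print('few',len(P)); return d
    A=np.c_[2*P[:,[0,2]],np.ones(len(P))]; c=np.linalg.lstsq(A,(P[:,[0,2]]**2).sum(1),rcond=None)[0]
    from scipy.optimize import least_squares
    q=least_squares(lambda s:np.hypot(P[:,0]-s[0],P[:,2]-s[1])-30,[np.median(P[:,0]),30],loss='soft_l1').x
    print(n,'pipe r30',np.round(q,1),len(P),'x',P[:,0].min().round(),P[:,0].max().round(),'ztop',np.percentile(P[:,2],95).round(1)); return d
E
python3 -c "
from h import *
togo([-110,-1,16])
d=pipe();save(d,'w4.png')
"
```

```text
t 4.57 gut mm [-117.9   -2.    16. ] F [-0.2  0.7 -0.2] open 0.0
tool shift mm [ 7.9 -1.1 -0. ] world [-3.7  7.   0.8] rotvec tool [ 0.0001  0.005  -0.0022]
wrist pipe r30 [-76.6  29.5] 13667 x -91.0 -52.0 ztop 60.0
```

Emit:
send_rows:
  series:
    - [0.005,0,0,0,0,0,1]
    - [0.006,0,0,0,0,0,1]
    - [0.006,0,0,0,0,0,1]
    - [0.006,0,0,0,0,0,1]
    - [0.006,0,0,0,0,0,1]

```text
time: 5.03
tool_pos: [0.5292, -0.0482, 0.0566]
tool_rot: [-3.142, -0.1, 1.916]
contact_force: [-0.2, -0.8, 0.7]
opening: 0.0007
```

Emit:
send_rows:
  series:
    - [0.006,0,0,0,0,0,1]
    - [0.006,0,0,0,0,0,1]
    - [0.006,0,0,0,0,0,1]
    - [0.006,0,0,0,0,0,1]
    - [0.006,0,0,0,0,0,1]

```text
time: 5.45
tool_pos: [0.5192, -0.0202, 0.0596]
tool_rot: [3.142, -0.1, 1.916]
contact_force: [-0.9, -1.4, -0.5]
opening: 0.0001
```

```bash
python3 -c "
from h import *
togo([0,-1,16])
d=pipe();save(d,'w5.png')
"
```

```text
t 5.45 gut mm [-58.7  -2.2  15.8] F [-1.1  1.4 -0.3] open 0.0001
tool shift mm [58.7 -1.3 -0.5] world [-21.   54.5   6.3] rotvec tool [ 0.0002  0.0051 -0.0021]
wrist pipe r30 [-17.3  29.5] 13677 x -32.0 7.0 ztop 59.9
```

View pics/w5.png

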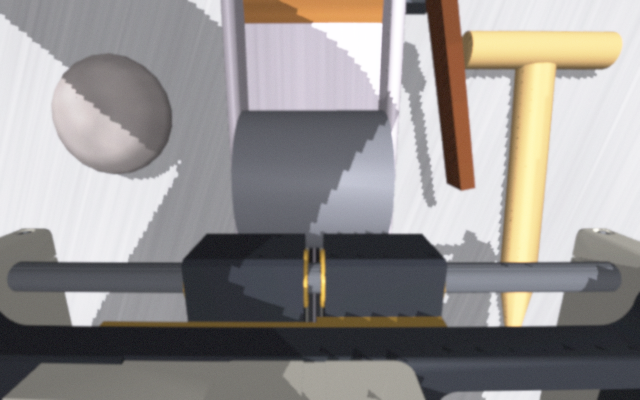

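Emit:
send_rows:
  series:
    - [0.006,-0.001,0,0,0,0,1]
    - [0.006,0,0,0,0,0,1]
    - [0.006,0,0,0,0,0,1]
    - [0.006,0,0,0,0,0,1]
    - [0.006,0,0,0,0,0,1]

```text
time: 5.92
tool_pos: [0.5082, 0.0076, 0.0625]
tool_rot: [3.142, -0.1, 1.916]
contact_force: [-0.8, -0.4, 0.5]
opening: 0.0005
```

Emit:
send_rows:
  series:
    - [0.006,0,0,0,0,0,1]
    - [0.006,0,0,0,0,0,1]
    - [0.006,0,0,0,0,0,1]
    - [0.006,0,0,0,0,0,1]
    - [0.006,0,0,0,0,0,1]

```text
time: 6.33
tool_pos: [0.4981, 0.0356, 0.0655]
tool_rot: [3.142, -0.1, 1.916]
contact_force: [-0.3, -0.6, -0.3]
opening: 0.0004
```

```bash
python3 -c "
from h import *
togo([40,-1,16])
d=pipe();save(d,'w6.png')
"
```

```text
t 6.33 gut mm [ 1.3 -1.3 15.5] F [-0.5  0.5 -0.3] open 0.0004
tool shift mm [38.7 -0.4 -0.7] world [-13.4  36.    4.6] rotvec tool [ 0.0002  0.0051 -0.0022]
wrist pipe r30 [42.6 29.5] 13742 x 28.0 67.0 ztop 60.0
```

View pics/w6.png

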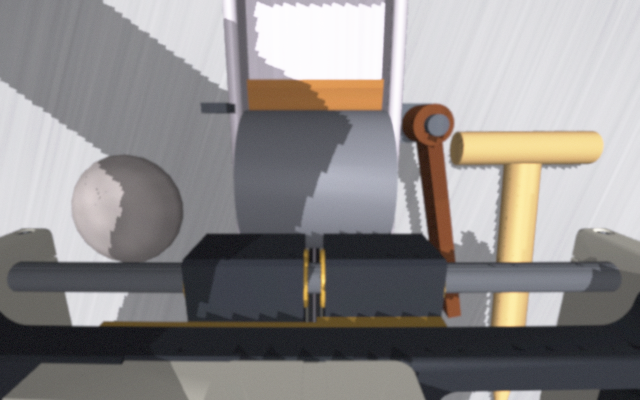

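```bash
python3 - <<'E'
from h import *
d=load('wrist');G=inv(G0,cloud(d).reshape(-1,3)).reshape(400,640,3)*1000
for p in((437,124),(432,104),(432,143),(438,180),(445,220),(432,108),(427,180),(449,180),(218,107),(315,95)): print(p,np.round(np.nanmedian(G[p[1]-1:p[1]+2,p[0]-1:p[0]+2].reshape(-1,3),0),1))
E
```

```text
(437, 124) [ 66.9 -47.9  47.4]
(432, 104) [ 74.3 -47.4  42.3]
(432, 143) [ 59.5 -48.3  42.6]
(438, 180) [ 44.5 -52.4  41.9]
(445, 220) [ 27.6 -57.   41.7]
(432, 108) [ 72.8 -46.9  42.6]
(427, 180) [ 43.5 -49.9  36.3]
(449, 180) [ 26.2 -96.9 -53.5]
(218, 107) [73.4 35.8 39.5]
(315, 95) [79.7 -2.4  5.3]
```

Emit:
send_rows:
  series:
    - [0.005,0,0,0,0,0,1]
    - [0.004,0,0,0,0,0,1]
    - [0.004,0,0,0,0,0,1]
    - [0.004,0,0,0,0,0,1]
    - [0.004,0,0,0,0,0,1]

```text
time: 6.8
tool_pos: [0.4913, 0.0549, 0.0677]
tool_rot: [3.141, -0.099, 1.916]
contact_force: [1.1, -1.6, 0.4]
opening: 0.0003
```

Emit:
send_rows:
  series:
    - [0.004,0,0,0,0,0,1]
    - [0.004,0,0,0,0,0,1]
    - [0.004,0,0,0,0,0,1]
    - [0.004,0,0,0,0,0,1]
    - [0,0,0,0,0,0,1]

```text
time: 7.22
tool_pos: [0.4852, 0.0706, 0.0691]
tool_rot: [-3.141, -0.101, 1.916]
contact_force: [0.3, -1.1, 0.4]
opening: 0.0005
```

```bash
python3 -c "
from h import *
togo([62,-1,16])
d=pipe();save(d,'w7.png')
"
```

```text
t 7.22 gut mm [38.8 -1.1 15.1] F [-1.1  0.1  0.5] open 0.0005
tool shift mm [23.2 -0.2 -1. ] world [-8.  21.6  3.3] rotvec tool [-0.0005  0.0042 -0.0018]
wrist pipe r30 [80.  35.3] 15759 x 68.0 108.0 ztop 65.7
```

View pics/w7.png

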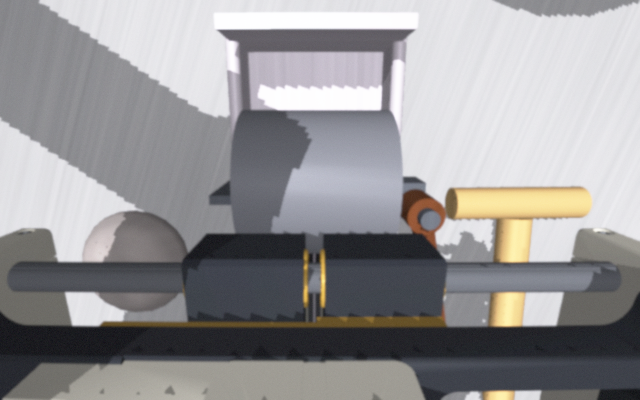

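```bash
cat >> h.py <<'E'
G0=G0.copy(); G0[:3,3]=ap(G0,[.0025,-.0017,0])[0]
E
python3 -c "
from h import *
togo([62,0,16])"
```

```text
t 7.27 gut mm [35.9  0.5 15.1] F [ 1.   0.2 -0.5] open 0.0003
tool shift mm [26.1  0.5 -1. ] world [-8.3 24.5  3.6] rotvec tool [-0.0005  0.0044 -0.0017]
```

Emit:
send_rows:
  series:
    - [0.003,0,0,0,0,0,1]
    - [0.003,0,0,0,0,0,1]
    - [0.003,0,0,0,0,0,1]
    - [0.003,0,0,0,0,0,1]
    - [0.003,0,0,0,0,0,1]

```text
time: 7.68
tool_pos: [0.4805, 0.0842, 0.0706]
tool_rot: [-3.141, -0.1, 1.916]
contact_force: [-0.3, -0.1, 0.2]
opening: 0.0002
```

```bash
python3 -c "
from h import *
togo([62,0,16])
d=pipe();save(d,'w8.png')
"
```

```text
t 7.68 gut mm [50.7  0.4 15.1] F [0.  0.3 0.2] open 0.0002
tool shift mm [11.3  0.4 -0.9] world [-3.4 10.6  2.1] rotvec tool [-0.0001  0.0048 -0.0023]
wrist pipe r30 [93.5 34.2] 15980 x 79.0 120.0 ztop 64.6
```

Emit:
send_rows:
  series:
    - [0.002,0,0,0,0,0,1]
    - [0.002,0,0,0,0,0,1]
    - [0.002,0,0,0,0,0,1]
    - [0.002,0,0,0,0,0,1]
    - [0.002,0,0,0,0,0,1]

```text
time: 8.15
tool_pos: [0.4773, 0.0933, 0.0717]
tool_rot: [-3.142, -0.1, 1.916]
contact_force: [0.0, -0.4, 0.4]
opening: 0.0005
```

```bash
python3 -c "
from h import *
togo([62,0,16])
d=pipe();save(d,'w9.png')
"
```

```text
t 8.15 gut mm [60.4  0.2 15.2] F [-0.3  0.1  0.4] open 0.0005
tool shift mm [ 1.6  0.2 -0.8] world [-0.3  1.5  1. ] rotvec tool [ 0.0002  0.0051 -0.0022]
wrist pipe r30 [102.8  29.5] 13691 x 87.0 125.0 ztop 60.0
```

View pics/w9.png

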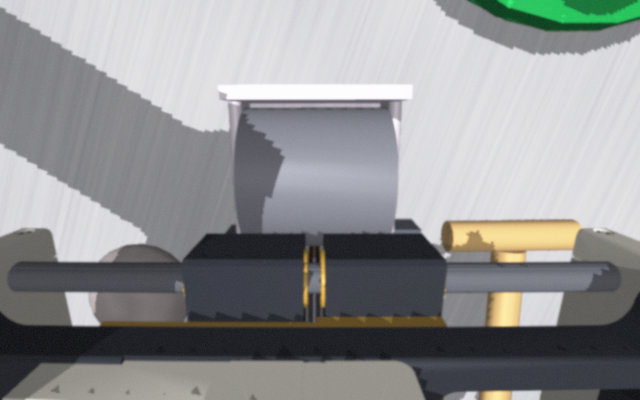

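The pipe is in the pocket: fit x 102.8, z 29.5, resting near the end plate at row 92. Next I'll back off, rise, and check that it stays.

Emit:
send_rows:
  series:
    - [-0.004,0,0,0,0,0,1]
    - [-0.008,0,0,0,0,0,1]
    - [-0.012,0,0,0,0,0,1]
    - [-0.012,0,0,0,0,0,1]
    - [0,0,0,0,0,0,1]

```text
time: 8.62
tool_pos: [0.4908, 0.0569, 0.0678]
tool_rot: [3.141, -0.099, 1.914]
contact_force: [0.4, -0.5, 0.3]
opening: 0.0004
```

Emit:
send_rows:
  series:
    - [0,0,-0.02,0,0,0,1]
    - [0,0,-0.02,0,0,0,1]
    - [0,0,-0.02,0,0,0,1]
    - [0,0,-0.02,0,0,0,1]
    - [0,0,0,0,0,0,1]

```text
time: 9.03
tool_pos: [0.4945, 0.0511, 0.1511]
tool_rot: [3.136, -0.097, 1.915]
contact_force: [1.1, -0.4, 0.5]
opening: 0.0007
```

```bash
python3 - <<'E'
from h import *
togo([0,-95,95])
d=pipe();save(d,'w10.png')
e=grab('top');save(e,'t10.png',(240,150,400,280),5)
# keeper plan
for q in np.linspace(.1,1.92,12):
    th=3.491-q; dd=np.array([np.cos(th),np.sin(th)]); n=np.array([np.sin(th),-np.cos(th)])
    c=np.array([64,-46])-n*3+dd*60   # contact
    # corner of rect touching
    a,b=11,19
    s=np.array([np.sign(n[0])*a,np.sign(n[1])*b]) 
    print(round(q,2),np.round(c),'centre if corner touches r=60',np.round(c-s))
E
```

```text
t 9.03 gut mm [23.4 -1.5 98.9] F [-0.7 -0.9  0.6] open 0.0007
tool shift mm [-23.1  93.6   4.7] world [95.7 10.3 -6.4] rotvec tool [ 0.0062  0.0078 -0.0027]
wrist pipe r30 [102.9  29.6] 6489 x 78.0 125.0 ztop 60.1
0.1 [  7. -64.] centre if corner touches r=60 [ 18. -83.]
0.27 [  4. -54.] centre if corner touches r=60 [ 15. -73.]
0.43 [  4. -44.] centre if corner touches r=60 [ -7. -63.]
0.6 [  5. -34.] centre if corner touches r=60 [ -6. -53.]
0.76 [  8. -25.] centre if corner touches r=60 [ -3. -44.]
0.93 [ 12. -16.] centre if corner touches r=60 [  1. -35.]
1.09 [18. -8.] centre if corner touches r=60 [  7. -27.]
1.26 [25. -1.] centre if corner touches r=60 [ 14. -20.]
1.42 [33.  5.] centre if corner touches r=60 [ 22. -14.]
1.59 [42. 10.] centre if corner touches r=60 [31. -9.]
1.75 [51. 13.] centre if corner touches r=60 [40. -6.]
1.92 [61. 14.] centre if corner touches r=60 [50. -5.]
```

View pics/w10.png

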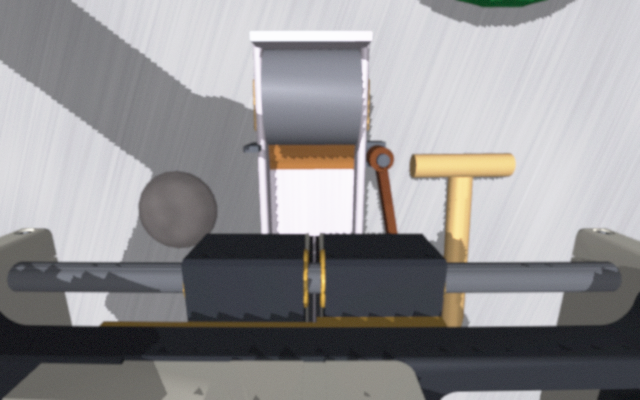

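View pics/t10.png

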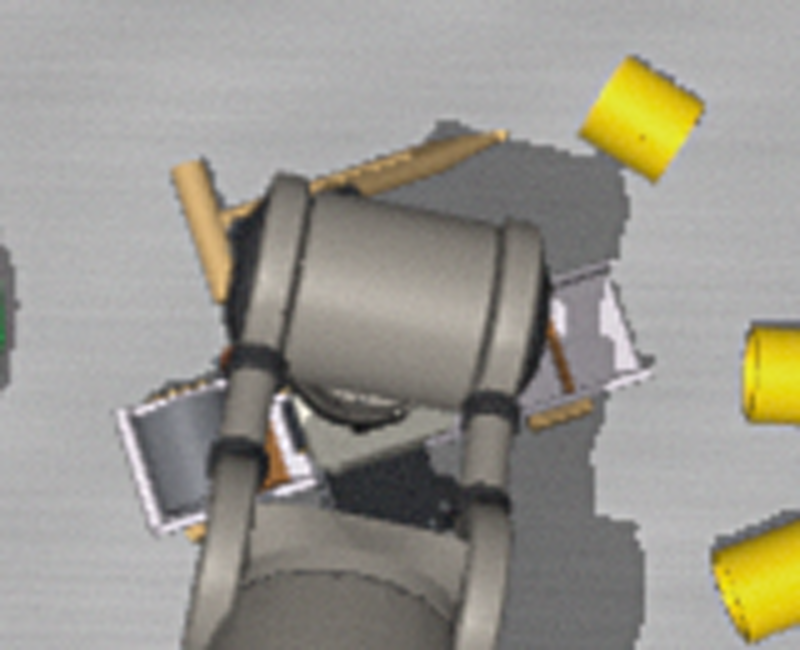

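Emit:
send_rows:
  series:
    - [-0.006,0.026,0,0,0,0,1]
    - [-0.006,0.026,0,0,0,0,1]
    - [-0.006,0.026,0,0,0,0,1]
    - [0,0.025,0,0,0,0,1]
    - [0,0,0,0,0,0,1]

```text
time: 9.55
tool_pos: [0.5979, 0.0706, 0.1437]
tool_rot: [3.141, -0.101, 1.916]
contact_force: [-2.6, -0.1, 0.8]
opening: 0.0002
```

Emit:
send_rows:
  series:
    - [0,0,0.02,0,0,0,1]
    - [0,0,0.02,0,0,0,1]
    - [0,0,0.02,0,0,0,1]
    - [0,0,0,0,0,0,1]
    - [0,0,0,0,0,0,1]

```text
time: 9.97
tool_pos: [0.5916, 0.0755, 0.0846]
tool_rot: [-3.137, -0.102, 1.915]
contact_force: [-0.1, -0.2, -0.1]
opening: 0.0003
```

```bash
python3 - <<'E'
from h import *
togo([5,-105,31])
d=grab('wrist');save(d,'w11.png')
e=grab('side');save(e,'s11.png',(280,160,400,280),5)
E
```

```text
t 9.97 gut mm [   6.4 -101.1   33.8] F [-0.2  0.1 -0.1] open 0.0003
tool shift mm [-1.4  3.9  2.8] world [ 4.   0.3 -3. ] rotvec tool [-0.0039  0.0033 -0.0026]
```

View pics/w11.png

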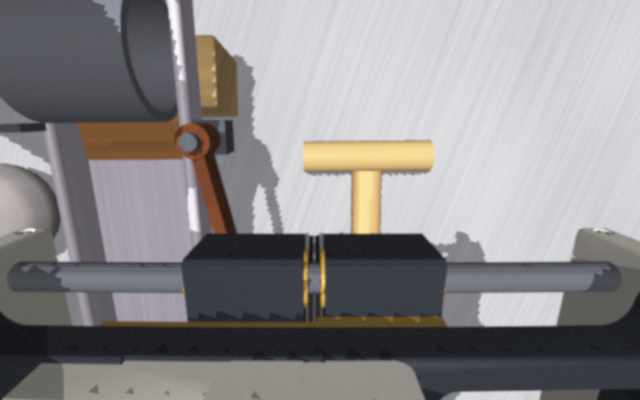

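View pics/s11.png

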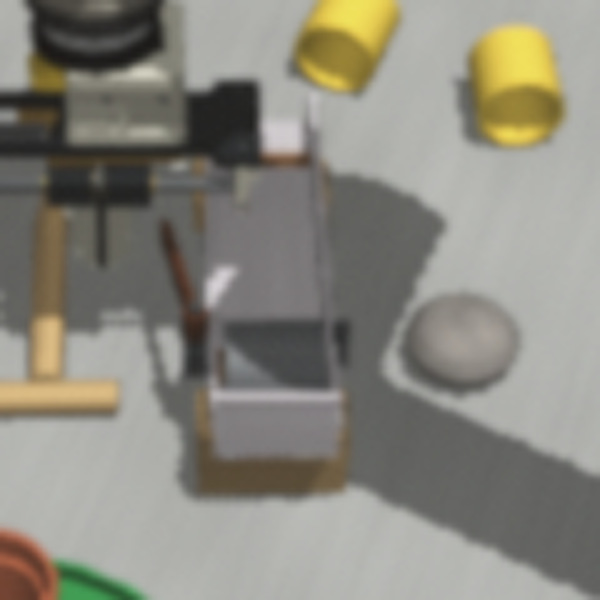

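Emit:
send_rows:
  series:
    - [0,-0.004,0.002,0,0,0,1]
    - [-0.001,-0.006,0.001,0,0,0,1]
    - [-0.002,-0.006,0,0,0,0,1]
    - [-0.002,-0.006,0,0,0,0,1]
    - [-0.002,-0.005,0,0,0,0,1]

```text
time: 10.48
tool_pos: [0.5694, 0.0596, 0.0829]
tool_rot: [3.141, -0.1, 1.916]
contact_force: [-0.5, 1.3, 1.2]
opening: 0.0004
```

Emit:
send_rows:
  series:
    - [-0.002,-0.005,0,0,0,0,1]
    - [-0.002,-0.005,0,0,0,0,1]
    - [-0.001,-0.005,0,0,0,0,1]
    - [0,-0.005,0,0,0,0,1]
    - [0,0,0,0,0,0,1]

```text
time: 10.9
tool_pos: [0.5521, 0.0483, 0.0821]
tool_rot: [-3.141, -0.1, 1.915]
contact_force: [0.1, 0.6, 0.6]
opening: 0.0003
```

```bash
python3 - <<'E'
from h import *
togo([-5,-53,31])
d=grab('wrist');save(d,'w12.png')
e=grab('side');save(e,'s12.png',(280,160,400,280),5)
E
```

```text
t 10.9 gut mm [ -5.9 -54.7  32.6] F [ 0.6 -0.3  0.5] open 0.0003
tool shift mm [ 0.9 -1.7  1.6] world [-2.   0.5 -1.5] rotvec tool [-0.0003  0.005  -0.0026]
```

View pics/w12.png

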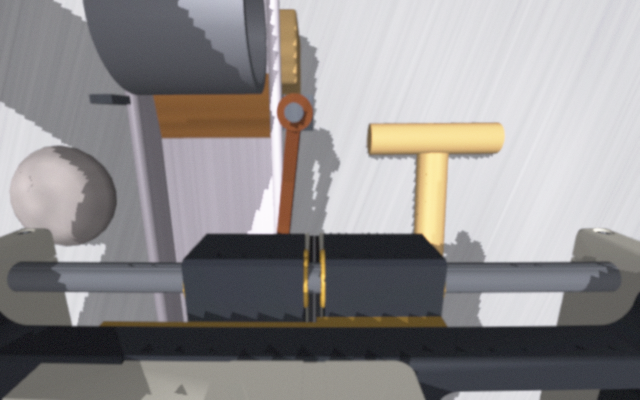

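View pics/s12.png

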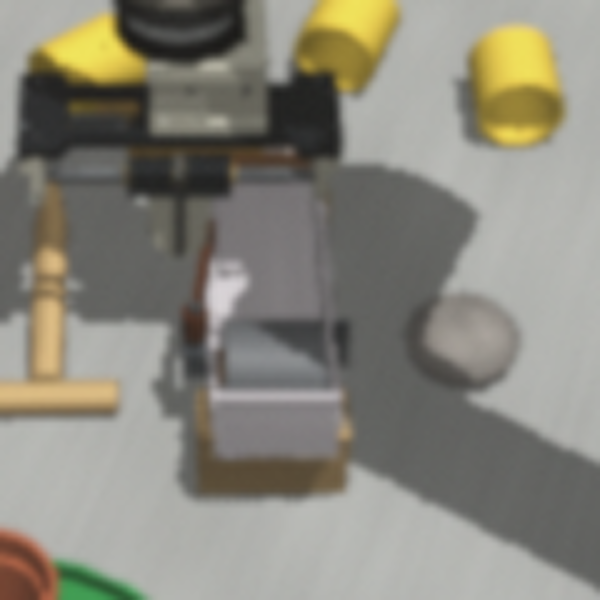

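Emit:
send_rows:
  series:
    - [0,-0.006,0.001,0,0,0,1]
    - [0.002,-0.006,0,0,0,0,1]
    - [0.003,-0.006,0,0,0,0,1]
    - [0.004,-0.005,0,0,0,0,1]
    - [0.005,-0.005,0,0,0,0,1]

```text
time: 11.42
tool_pos: [0.521, 0.0524, 0.0824]
tool_rot: [-3.141, -0.1, 1.916]
contact_force: [1.5, -1.7, 0.3]
opening: 0.0003
```

Emit:
send_rows:
  series:
    - [0.005,-0.005,0,0,0,0,1]
    - [0.005,-0.004,0,0,0,0,1]
    - [0.005,-0.004,0,0,0,0,1]
    - [0.005,-0.003,0,0,0,0,1]
    - [0,0,0,0,0,0,1]

```text
time: 11.83
tool_pos: [0.4988, 0.0667, 0.0845]
tool_rot: [-3.141, -0.101, 1.916]
contact_force: [-0.5, -0.0, -0.4]
opening: 0.0007
```

```bash
python3 - <<'E'
from h import *
togo([31,-8,31])
d=pipe();save(d,'w13.png')
e=grab('side');save(e,'s13.png',(280,160,400,280),5)
E
```

```text
t 11.83 gut mm [ 29.5 -10.9  31.3] F [ 0.1  0.5 -0.4] open 0.0007
tool shift mm [ 1.5 -2.9  0.3] world [-3.2  0.4 -0.1] rotvec tool [-0.0007  0.0043 -0.0016]
wrist pipe r30 [102.8  29.6] 14311 x 78.0 125.0 ztop 60.1
```

View pics/w13.png

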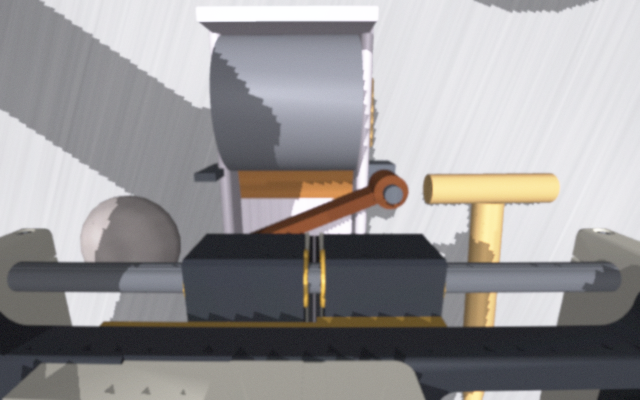

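View pics/s13.png

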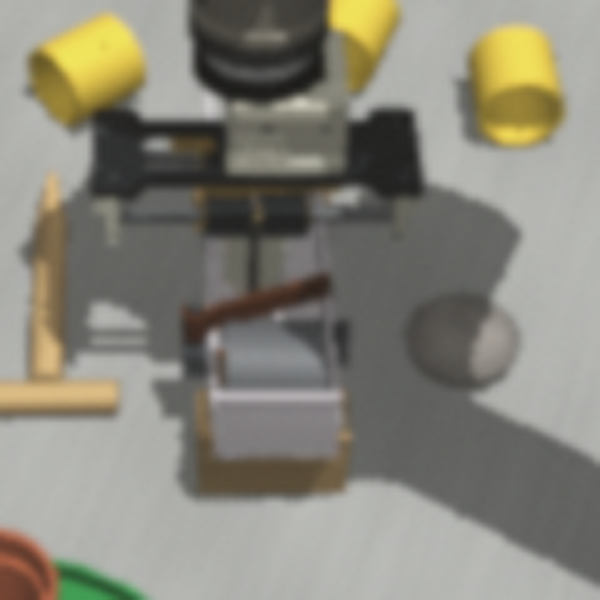

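Emit:
send_rows:
  series:
    - [0.004,-0.003,0,0,0,0,1]
    - [0.004,-0.003,0,0,0,0,1]
    - [0.004,-0.002,0,0,0,0,1]
    - [0.003,-0.001,0,0,0,0,1]
    - [0.003,0,0,0,0,0,1]

```text
time: 12.35
tool_pos: [0.4849, 0.0798, 0.0862]
tool_rot: [-3.141, -0.1, 1.916]
contact_force: [-0.4, -0.7, 0.1]
opening: 0.0003
```

```bash
python3 - <<'E'
from h import *
togo([51,-3,31])
d=pipe();save(d,'w14.png')
e=grab('side');save(e,'s14.png',(280,160,400,280),5)
E
```

```text
t 12.35 gut mm [46.7 -2.3 31.2] F [-0.5  0.6  0.1] open 0.0003
tool shift mm [4.3 0.7 0.2] world [-0.8  4.3  0.3] rotvec tool [-0.0004  0.005  -0.0021]
wrist pipe r30 [102.7  29.5] 13035 x 79.0 125.0 ztop 60.0
```

View pics/w14.png

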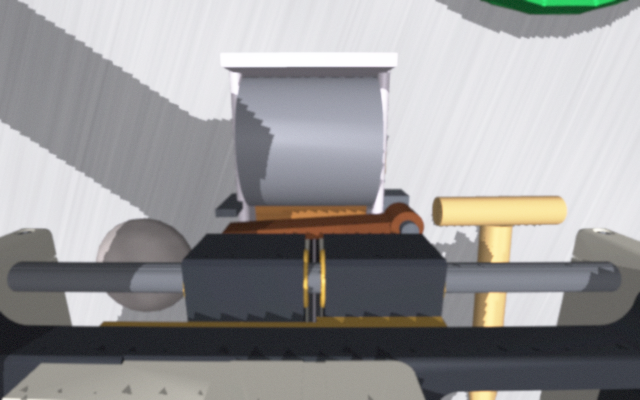

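Almost closed. I'll continue in 1–2 mm rows until the force shows the stop.

Emit:
send_rows:
  series:
    - [0.002,0,0,0,0,0,1]
    - [0.001,0,0,0,0,0,1]
    - [0.001,0,0,0,0,0,1]

```text
time: 12.7
tool_pos: [0.4841, 0.0832, 0.0865]
tool_rot: [-3.141, -0.1, 1.916]
contact_force: [0.8, -4.7, -0.4]
opening: 0.0002
```

Emit:
send_rows:
  series:
    - [0.001,0,0,0,0,0,1]
    - [0,0,0,0,0,0,1]

```text
time: 12.87
tool_pos: [0.4841, 0.0832, 0.0866]
tool_rot: [-3.142, -0.098, 1.916]
contact_force: [0.8, -6.0, -1.6]
opening: 0.0004
```

```bash
python3 - <<'E'
from h import *
togo([51,-3,31])
E
```

```text
t 12.87 gut mm [50.2 -2.7 31.2] F [-6.   1.3 -1. ] open 0.0004
tool shift mm [0.8 0.3 0.2] world [-0.   0.8 -0.1] rotvec tool [ 0.0002  0.0071 -0.0018]
```

The force is 6 N with no further movement, so the bar is at its stop. Retreating back and up.

Emit:
send_rows:
  series:
    - [-0.004,0,0,0,0,0,1]
    - [-0.01,0,0,0,0,0,1]
    - [-0.015,0,0,0,0,0,1]
    - [0,0,-0.015,0,0,0,1]
    - [0,0,-0.03,0,0,0,1]

```text
time: 13.28
tool_pos: [0.4933, 0.052, 0.1262]
tool_rot: [-3.135, -0.103, 1.914]
contact_force: [0.6, 0.8, 0.2]
opening: 0.0009
```

Emit:
send_rows:
  series:
    - [-0.015,0,-0.03,0,0,0,1]
    - [-0.02,0,-0.03,0,0,0,1]
    - [-0.02,0,-0.02,0,0,0,1]
    - [-0.02,0,0,0,0,0,1]
    - [0,0,0,0,0,0,1]

```text
time: 13.7
tool_pos: [0.5248, -0.0286, 0.2017]
tool_rot: [3.139, -0.097, 1.913]
contact_force: [-0.6, 0.1, -0.2]
opening: 0.0005
```

```bash
python3 - <<'E'
from h import *
togo([51,-3,31])
d=pipe();save(d,'w15.png')
G=inv(G0,cloud(d)).reshape(-1,3)*1000 if 0 else inv(G0,cloud(d).reshape(-1,3))*1000
c=d['color'].reshape(-1,3).astype(int)
f=(G[:,2]>36)&(G[:,2]<46)&(G[:,0]>20)&(G[:,0]<80)&(abs(G[:,1])<60)&(c[:,0]>c[:,2]+30)
P=G[f];print(len(P),P.min(0).round(),P.max(0).round()); m=P[:,1]>-34
k=np.polyfit(P[m,1],P[m,0],1); print('dx/dy',k, 'q',1.92-np.arctan(-k[0]))
pipe('side'); e=load('side'); save(e,'s15.png',(260,140,400,280),4)
E
```

```text
t 13.7 gut mm [-56.   -2.9 158.1] F [ 0.3  0.5 -0.2] open 0.0005
tool shift mm [108.   -0.9 126.3] world [ -40.7  112.6 -115.2] rotvec tool [ 0.0033  0.008  -0.0048]
wrist pipe r30 [102.2  29.4] 1586 x 77.0 92.0 ztop 57.7
1264 [ 57. -55.  36.] [73. 40. 45.]
dx/dy [3.58183544e-03 6.41537910e+01] q 1.9235818201264985
side pipe r30 [101.6  30. ] 188 x 79.0 125.0 ztop 62.5
```

View pics/w15.png

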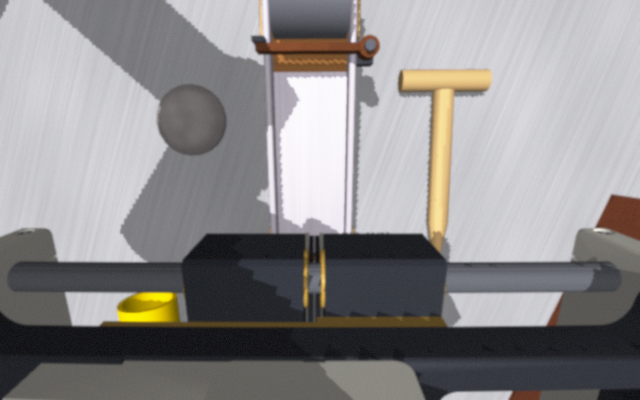

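View pics/s15.png

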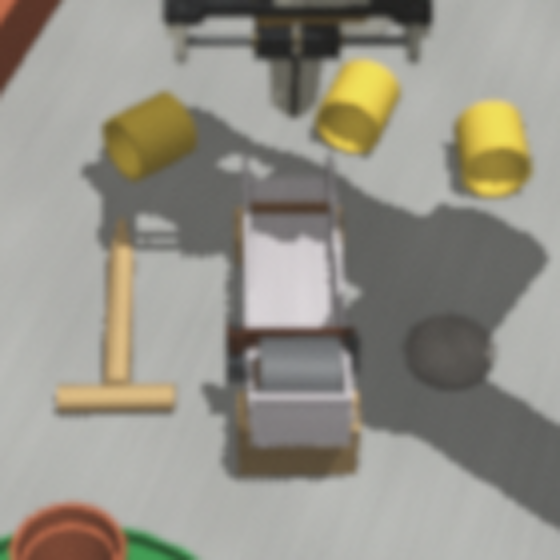

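The keeper lies square across the gutter (wrist view, row 46; q ≈ 1.92). The pipe is behind it in the pocket, and the hand is well clear above.

Emit:
send_rows:
  series:
    - [0,0,0,0,0,0,1]
    - [0,0,0,0,0,0,1]
    - [0,0,0,0,0,0,1]

```text
time: 14.05
tool_pos: [0.5226, -0.0241, 0.2004]
tool_rot: [-3.141, -0.101, 1.917]
contact_force: [0.5, -0.0, -0.2]
opening: 0.0006
```

```bash
python3 -c "
from h import *
print(workorder.hand_in())"
```

```text
the job is handed in; nothing more can be done
None
```

The pipe is in the pocket with the keeper closed behind it, and the job was handed in at about 14 s of the 54 s allowed; hand-in gave no verdict.

**What I did:** I pushed the grey pipe up the gutter and over the hump with the shut fingertips, in rows of 2 to 6 mm. The outside force on the hand stayed near 2 N or below in every reading. I then backed off and swung the keeper bar across until it met its stop, at about 6 N, and lifted the hand clear.

**Last checks:**

| Check | Result | Required |
|---|---|---|
| Pipe centre, wrist camera | x about 102.5 mm, z 29.5 mm | x 98 to 110, z 26 to 34 |
| Pipe centre, side camera | x 101.6 mm, z 30 mm | same |
| Keeper | about 1.92 rad | beyond 1.80 |
| Hand | tip about 160 mm above the gutter floor, no contact force | touching nothing |

**Other things on the shelf:** The stone and dibber look unmoved in the last pictures. I did not measure them again, and the last views show little of the pots and mister; the hand stayed well away from both.

**Disagreements:** The first gutter fit was about 3 mm off when checked against the keeper pin, so I corrected it during the push. The remaining 1 mm difference between the two cameras is within the calibration.

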